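# Wind a desk microscope down to its dish by the hand crank

### The job

Lower the digital microscope over its closed petri dish: turn the hand crank on top of the microscope's stand clockwise (seen from above), as many full turns as it takes, until the grey nose of the microscope is about 15 mm above the dish lid. Move the microscope only by its crank, and leave the crank of the lamp stand next to it, which looks alike, alone. Let go when done.

Things in the scene. Friction and masses are not known exactly. Their poses are not given: they have to be found in the camera images.
- scope: Digital microscope: upright black cylinder 38 mm across, 75 tall, over a grey nose 30 mm long. Origin: centre of the nose's underside; z up. Starts 52 to 68 mm above the lid of a closed petri dish (94 mm across, lid top 40 mm above the desk, fixed on the stand's white base). It sinks 20 mm per clockwise crank turn, stays where left, and stops 3 mm above the lid.
- scope_handle (a point): Middle of the microscope stand's crank handle: upright black cylinder, 20 mm across, 45 tall, spinning freely on its pin, so it can be held and led round without turning the gripper. It circles at 50 mm radius, its middle always 279 mm above the desk; turning takes about 2.5 N. The flat steel crank arm (18 mm wide) and hub below it reach up to 21 mm below this point.
- scope_axis (a point): Point on the upright axis of the microscope stand's crank, 279 mm above the desk, level with the handle's middle. The stand is fixed to the desk (base 220 x 150 x 18 mm). The microscope is 110 mm from this axis, along this point's +x. Nothing stands above the crank, and nothing but the handle rises above its hub.
- lamp_handle (a point): Middle of the same kind of crank handle on the other, like-built stand, which carries a flat round lamp, 92 mm across, instead of the microscope, and has no dish. Not to be turned. The two stands may be either way round, left or right. Its handle stands as high as the microscope's: pass over it.

How it is judged:
At the end, for the whole second after the job is handed in: The microscope's nose is 5 to 25 mm above the dish lid (45 to 65 mm above the desk) and at rest (height (world z) of scope between 0.045 and 0.065 m and linear speed of scope below 0.005 m/s); the robot touches nothing.
It fails at once if the lamp stand's crank handle is moved by more than 30 mm (distance of lamp_handle from where it was at the start of the episode above 0.03 m).
It fails at once if the microscope itself is pushed by the robot (more than 5 N) (contact force between scope and the fingers above 5 N or contact force between scope and the arm above 5 N).
It also fails if it takes over 61 s, if anything falls off the work surface, if the arm or the gripper's body presses on something with over 40 N, if the wrist force passes 120 N, or if a joint passes its speed limit or range.

### The arm

A 6-joint arm with a two-finger parallel gripper is mounted at the origin on the work surface. World frame = base frame: x ahead of the robot, y to its left, z up, the work surface at z = 0. Lengths are in m, angles in rad, forces in N, time in s.
With the tool pointing down it reaches from about 0.35 to 0.975 m from the base axis. Payload 4.9 kg.
Tool frame: the origin (TCP) lies on the centre line of the jaws, within the pads' length; the fingertips stand 14 mm ahead of it and the grasp point (between the pads) lies 5 mm behind it (ctrl.tip_reach is the distance from the TCP to the fingertips, in m); z points along the fingers, y is the line along which they close (so a half turn about z gives the same grasp; the last joint's range is limited). The gripper opens to 85 mm and grips with 20 to 120 N. Pads are 22 mm wide; open, the fingers measure 114 mm over their backs; the gripper's body (76 mm by 85 mm) begins 54 mm behind the grasp point. The pads swing forward as they close: fully open they stand 13 mm farther back than shut.
Start: joints at [-1.418, 0.053, 1.613, -0, 1.476, -0.119], TCP at [0.168, -0.602, 0.245] pointing down, gripper open.
Joint ranges: [-3.01, 3.01], [-1.01, 2.22], [0.06, 2.58], [-1.02, 4.17], [0.09, 2.62], [-3.14, 3.14]. Speed limits (rad/s): [2.57, 2.57, 3.14, 3.14, 3.14, 3.14].

### API

Orientations are given as a unit quaternion [x, y, z, w].
In Python, from bench import ctrl, imaging, job, spotter gives the robot as it stands.
- The arm moves only by the tool step_arm, never from a script. Its arguments are lists of equal length, an entry for each row: "linear": the shift along the world's x, y, z normalised to -1 to 1, where 1 is 200 mm, a list of three; "yaw": the turn about the world's z normalised to -1 to 1, where 1 is 2 pi rad; "jaw": the opening, from -1 (shut) to 1 (fully open). In form: {"linear": [[tx, ty, tz], ...], "yaw": [yaw, ...], "jaw": [jaw, ...]}. A call has 1 to 8 rows; each row is the pose to reach, as a shift and turn from the pose commanded when the call began, turning the shorter way round; what a row does not reach only later rows make up. A row lasts 1/8 s, in which the tool goes at most 62.5 mm and 10.7 degrees, less where a joint would pass 70% of its speed; a pose out of reach is approached as far as the arm can. A call with a number of a shift or a turn outside -1 to 1 is refused whole. A call with a gripper value outside its range is refused whole. The fingers move at their own pace and stop on an object; the grip force is fixed at half the most. Time passes only in rows, so rows that repeat a pose let the fingers close. It gives the time, the measured TCP pose, the force, the opening and the grip force at its end, in the units of the state.
- ctrl.get_obs(): the state, without advancing time (a new reading comes with each control period).
- imaging.read_camera(name): name is "side" or "top"; returns the picture (400x640x3 uint8, red, green, blue); there is no depth.
- imaging.camera_model(name): a dict with "K" (3x3 intrinsics, pixels), "k1" (the pictures are not rectified: a ray, as slopes to the right and down, at radius r is drawn at 1 + k1 r^2 times it, then the intrinsics apply), "R" (3x3) and "t" (3): a world point X has camera coordinates R X + t. Camera axes: x right, y down, z forward; pixel columns grow to the right and rows downward; lengths in m; the calibration is good to about 2 mm. A picture is of the moment at which its call begins. camera_model takes no time and is no camera call.
- job.finish_job(): hands the job in; it is judged then, once.
Trained networks look in the newest picture that a camera, given by its name, has taken for a name from the list of things; names that differ only in an ending like _2 or _b are one class to them, and where a whole thing is asked for, a point or a joint stands for the part that bears it (a point fixed in the world has none). Each returns a list of dicts, best first, with "score" (0 to 1); they miss things now and then, are a little off and sometimes report something else, mostly with a low value. They report only what shows in the picture. A call takes as long as a camera call.
- spotter.search_frame(camera, target): "xy" ([column, row] in pixels, amid what is visible of it).
- spotter.regions_of(camera, target): "region" (400x640 bool, what is visible of it) and "xy" ([column, row] in pixels, amid what is visible of it).
- spotter.tip_of(camera, target): "xy" ([column, row] in pixels: a listed point, or the origin of a listed thing).
The state is a dict: "clock": time; "joint_pos": joint angles; "joint_vel": joint speeds; "effort": joint torques, N m; "eef_pos": TCP position; "eef_rot": TCP orientation; "wrist_force": force on the tool from outside, world axes, zero at the start; "moment": the same for the moment, N m; "grip_width": finger opening in m; "grasp_force": force on a finger pad.
Only numpy, scipy, OpenCV 4.12 (cv2) and the standard library are available. Lean on these libraries where they do the work, as an engineer would, in place of code of your own. Each camera call takes 0.05 s, during which the arm holds its last target. There are 200 camera calls.

## Working session

There is one attempt and no reset: what is moved stays moved. The work goes in short steps, Python scripts to look and compute and a tool call to move; the robot and the scene stay as the last step left them, time stands still between calls to the robot, and variables do not carry over. Pictures are saved under pics/ and viewed, at most 10 in all, crops included, and the job is handed in when it is done.

Besides the shell and the picture viewer there is one more tool, called by a JSON object that holds its "method" and its "body". step_arm: Moves the arm, as the interface text tells. Its arguments: {"type":"object","properties":{"linear":{"type":"array"},"yaw":{"type":"array"},"jaw":{"type":"array"}},"required":["linear","yaw","jaw"]}

```bash
mkdir -p pics; cat > h.py <<'E'
import numpy as np, cv2
from bench import ctrl, imaging, job, spotter
def ray(cam,xy):
    m=imaging.camera_model(cam);K=np.array(m["K"]);R=np.array(m["R"]);t=np.array(m["t"])
    p=cv2.undistortPoints(np.array([[xy]],float),K,np.array([m["k1"],0,0,0.]))[0,0]
    return -R.T@t, R.T@np.array([p[0],p[1],1])
def atz(cam,xy,z):
    o,d=ray(cam,xy);return o+d*(z-o[2])/d[2]
def tri(a,b):
    o1,d1=ray("side",a);o2,d2=ray("top",b)
    s=np.linalg.lstsq(np.c_[d1,-d2],o2-o1,rcond=None)[0]
    p,q=o1+s[0]*d1,o2+s[1]*d2
    return (p+q)/2,np.linalg.norm(p-q)
def proj(cam,X):
    m=imaging.camera_model(cam)
    return cv2.projectPoints(np.array([X],float),cv2.Rodrigues(np.array(m["R"]))[0],np.array(m["t"]),np.array(m["K"]),np.array([m["k1"],0,0,0.]))[0].ravel()
E
python3 - <<'E'
from h import *
np.set_printoptions(precision=3,suppress=True)
ims=[]
for c in("side","top"):
    im=imaging.read_camera(c);cv2.imwrite(f"pics/{c}0.png",im[...,::-1])
    print(c,"cam at",ray(c,(320,200))[0])
    for n in("scope","scope_handle","scope_axis","lamp_handle"):
        print(n,[(np.round(d["xy"],1),round(d["score"],2), atz(c,d["xy"],.279)) for d in spotter.tip_of(c,n)[:3]])
print(ctrl.get_obs()["clock"])
E
```

```text
side cam at [0.358 0.592 0.816]
scope []
scope_handle [(array([349.1, 295.7]), 0.89, array([0.474, 0.201, 0.279]))]
scope_axis [(array([343.9, 272.3]), 0.97, array([0.496, 0.162, 0.279]))]
lamp_handle [(array([414.1, 165.4]), 0.56, array([ 0.46 , -0.144,  0.279]))]
top cam at [0.416 0.003 1.169]
scope [(array([235. , 200.5]), 0.64, array([0.58 , 0.146, 0.279]))]
scope_handle [(array([198.1, 258. ]), 0.64, array([0.472, 0.21 , 0.279]))]
scope_axis [(array([223.5, 244.5]), 0.94, array([0.497, 0.164, 0.279]))]
lamp_handle [(array([390.4, 261.7]), 0.55, array([ 0.466, -0.145,  0.279]))]
0.5
```

View pics/side0.png

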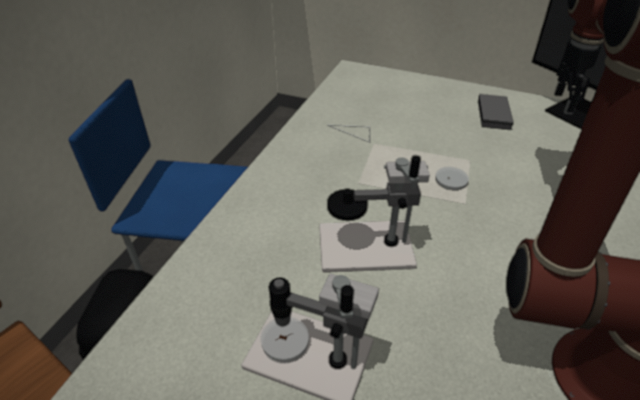

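View pics/top0.png

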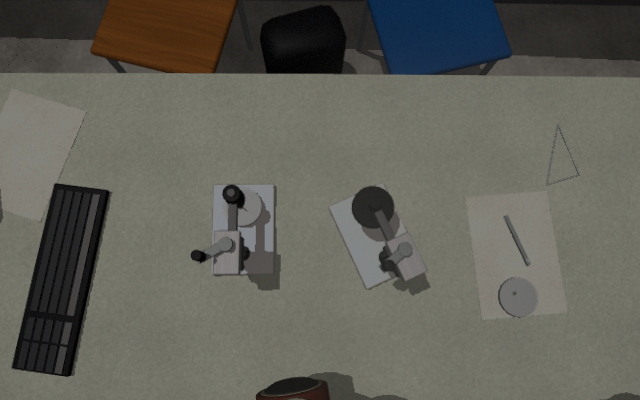

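The microscope stand is the left one. In the side view the scope is at (280,295), the dish at (285,340) and the handle at (347,298). In the top view the handle is at (198,256) and the axis at (223,244). The lamp stand is to its right, in the top view at (390,255). The handle and axis come out about 48 mm apart, which fits the given 50 mm. Next I'll get the scope height and the tool yaw.

```bash
python3 - <<'E'
from h import *
from scipy.spatial.transform import Rotation as Ro
np.set_printoptions(precision=4,suppress=True)
print("scope top",tri((280,284),(231.5,191.5)))
print("handle",tri((349.1,295.7),(198.1,258)),"axis",tri((343.9,272.3),(223.5,244.5)))
print("handle top pix side",atz("side",(347,289),.3015),atz("top",(197,256),.3015))
o=ctrl.get_obs();print(o["eef_pos"],Ro.from_quat(o["eef_rot"]).as_matrix(),o["grip_width"])
a=cv2.imread("pics/side0.png")[250:370,230:400];b=cv2.imread("pics/top0.png")[170:290,160:330]
cv2.imwrite("pics/c0.png",cv2.resize(np.hstack([a,b]),None,fx=2.3,fy=2.3*1.3,interpolation=cv2.INTER_CUBIC))
E
```

```text
scope top (array([0.6103, 0.1649, 0.2019]), np.float64(0.005640256360384155))
handle (array([0.4717, 0.2077, 0.2888]), np.float64(5.097967763576412e-05)) axis (array([0.4961, 0.1637, 0.2809]), np.float64(0.0017514243641892485))
handle top pix side [0.4756 0.2071 0.3015] [0.4744 0.2069 0.3015]
[ 0.1678 -0.602   0.2453] [[ 0.9633  0.2685  0.    ]
 [ 0.2685 -0.9633  0.    ]
 [ 0.     -0.     -1.    ]] 0.08550710345699351
```

View pics/c0.png

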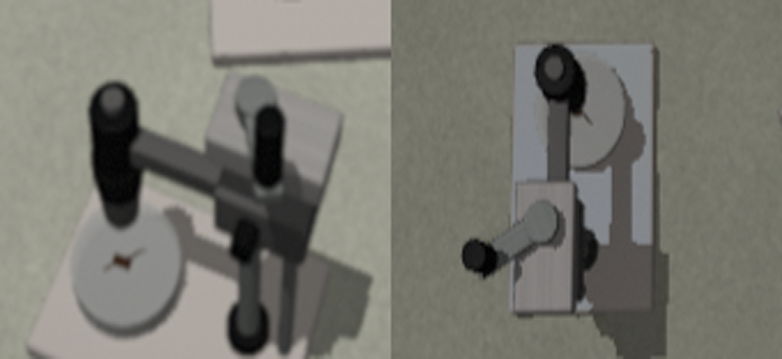

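{"method": "step_arm", "body": {"linear": [[0,0,0.875],[0,0,0.875],[0,0,0.875],[1,1,0.875],[1,1,0.875],[1,1,0.875],[1,1,0.875],[1,1,0.875]], "yaw": [0,0,0,0,0,0,0,0], "jaw": [1,1,1,1,1,1,1,1]}}

```text
clock: 1.5
eef_pos: [0.3695, -0.3998, 0.4208]
eef_rot: [0.991, 0.137, 0.0, 0.0]
wrist_force: [-0.2, -0.8, -0.5]
grip_width: 0.0854
grasp_force: 0.0
```

{"method": "step_arm", "body": {"linear": [[0.52,1,0],[0.52,1,0],[0.52,1,0],[0.52,1,0],[0.52,1,0],[0.52,1,0]], "yaw": [0,0,0,0,0,0], "jaw": [1,1,1,1,1,1]}}

```text
clock: 2.25
eef_pos: [0.4716, -0.2023, 0.4203]
eef_rot: [0.991, 0.135, -0.0, 0.0]
wrist_force: [-0.3, -1.0, -0.0]
grip_width: 0.0854
grasp_force: 0.0
```

{"method": "step_arm", "body": {"linear": [[0,1,0],[0,1,0],[0,1,0],[0,1,0],[0,1,0],[0,1,0]], "yaw": [0,0,0,0,0,0], "jaw": [1,1,1,1,1,1]}}

```text
clock: 3.0
eef_pos: [0.4719, -0.0037, 0.4201]
eef_rot: [0.991, 0.134, -0.0, 0.0]
wrist_force: [0.5, 0.0, -1.4]
grip_width: 0.0857
grasp_force: 0.0
```

{"method": "step_arm", "body": {"linear": [[0,1,0],[0,1,0],[0,1,0],[0,1,0],[0,1,0],[0,1,0]], "yaw": [0,0,0,0,0,0], "jaw": [1,1,1,1,1,1]}}

```text
clock: 3.75
eef_pos: [0.4723, 0.1962, 0.4203]
eef_rot: [0.991, 0.134, -0.0, 0.0]
wrist_force: [-0.3, 0.7, 0.4]
grip_width: 0.0855
grasp_force: 0.0
```

{"method": "step_arm", "body": {"linear": [[0,0.055,0],[0,0.055,-0.2],[0,0.055,-0.35],[0,0.055,-0.5],[0,0.055,-0.6],[0,0.055,-0.69],[0,0.055,-0.69]], "yaw": [0,0,0,0,0,0,0], "jaw": [1,1,1,1,1,1,1]}}

```text
clock: 4.62
eef_pos: [0.4713, 0.2087, 0.2809]
eef_rot: [0.991, 0.135, -0.001, 0.0]
wrist_force: [0.1, -0.1, 0.0]
grip_width: 0.0854
grasp_force: 0.0
```

```bash
python3 - <<'E'
from h import *
a=imaging.read_camera("side")[...,::-1][200:360,230:430];b=imaging.read_camera("top")[...,::-1][160:320,140:340]
cv2.imwrite("pics/c1.png",cv2.resize(np.hstack([a,b]),None,fx=2,fy=2.5,interpolation=cv2.INTER_CUBIC))
print(ctrl.get_obs()["eef_pos"])
E
```

```text
[0.47219924 0.20904839 0.28322902]
```

View pics/c1.png

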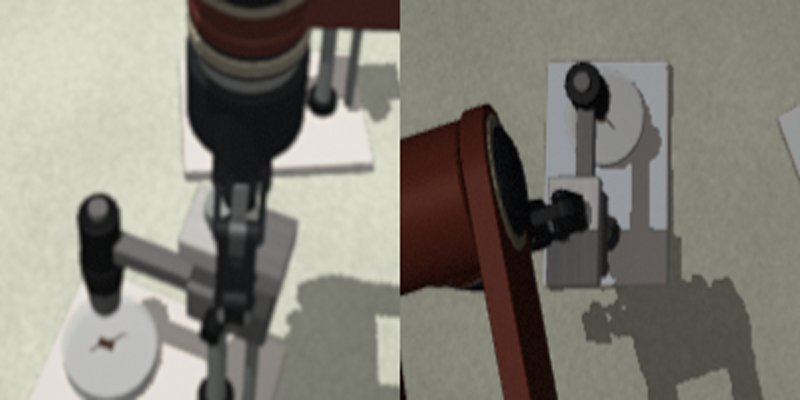

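The side view shows the open fingers at about crop (238,240), either side of the handle, which is hidden. Nothing has shifted and the contact force is zero, so I'll close.

{"method": "step_arm", "body": {"linear": [[0,0,0],[0,0,0],[0,0,0],[0,0,0],[0,0,0],[0,0,0],[0,0,0],[0,0,0]], "yaw": [0,0,0,0,0,0,0,0], "jaw": [-0.6,-0.6,-0.6,-0.6,-0.6,-0.6,-0.6,-0.6]}}

```text
clock: 5.72
eef_pos: [0.4725, 0.2077, 0.283]
eef_rot: [0.991, 0.135, 0.001, 0.002]
wrist_force: [1.2, -5.3, 1.6]
grip_width: 0.0181
grasp_force: 58.5
```

```bash
python3 - <<'E'
from h import *
o=ctrl.get_obs();print(o["eef_pos"],o["wrist_force"],o["moment"],o["grip_width"],o["grasp_force"],o["clock"])
c=np.array([.4963,.1635]);d=o["eef_pos"][:2]-c;a=np.degrees(np.arctan2(d[1],d[0]));print(a,np.hypot(*d))
for k in range(3):
  A=np.radians(a-120*k);f=lambda t:.05*np.array([np.cos(t),np.sin(t)])/.2
  print([list(np.round(f(A-np.radians(15*i))-f(A),3))+[0] for i in range(1,9)])
E
```

```text
[0.47248119 0.20773759 0.28298139] [ 1.16113867 -5.33563557  1.5646897 ] [-0.8039915  -0.1834475  -0.04792149] 0.01811990521741277 58.52109432220459 5.725
118.29931488646166 0.05024241319322525
[[np.float64(0.061), np.float64(0.023), 0], [np.float64(0.126), np.float64(0.03), 0], [np.float64(0.19), np.float64(0.019), 0], [np.float64(0.25), np.float64(-0.007), 0], [np.float64(0.3), np.float64(-0.049), 0], [np.float64(0.339), np.float64(-0.102), 0], [np.float64(0.362), np.float64(-0.163), 0], [np.float64(0.368), np.float64(-0.228), 0]]
[[np.float64(-0.01), np.float64(-0.064), 0], [np.float64(-0.037), np.float64(-0.124), 0], [np.float64(-0.078), np.float64(-0.175), 0], [np.float64(-0.131), np.float64(-0.213), 0], [np.float64(-0.192), np.float64(-0.236), 0], [np.float64(-0.257), np.float64(-0.242), 0], [np.float64(-0.322), np.float64(-0.232), 0], [np.float64(-0.381), np.float64(-0.205), 0]]
[[np.float64(-0.051), np.float64(0.041), 0], [np.float64(-0.089), np.float64(0.094), 0], [np.float64(-0.112), np.float64(0.155), 0], [np.float64(-0.119), np.float64(0.22), 0], [np.float64(-0.108), np.float64(0.285), 0], [np.float64(-0.081), np.float64(0.344), 0], [np.float64(-0.04), np.float64(0.395), 0], [np.float64(0.013), np.float64(0.433), 0]]
```

Gripped at about 18 mm opening and 58 N, at radius 50.2 mm. Now the first 120° clockwise.

{"method": "step_arm", "body": {"linear": [[0.061,0.023,0],[0.126,0.03,0],[0.19,0.019,0],[0.25,-0.007,0],[0.3,-0.049,0],[0.339,-0.102,0],[0.362,-0.163,0],[0.368,-0.228,0]], "yaw": [0,0,0,0,0,0,0,0], "jaw": [-0.6,-0.6,-0.6,-0.6,-0.6,-0.6,-0.6,-0.6]}}

```text
clock: 6.72
eef_pos: [0.5459, 0.1633, 0.283]
eef_rot: [0.991, 0.136, 0.001, -0.001]
wrist_force: [-2.8, 2.8, 4.8]
grip_width: 0.0188
grasp_force: 59.1
```

Forces are low, so I'll carry on.

{"method": "step_arm", "body": {"linear": [[-0.01,-0.064,0],[-0.037,-0.124,0],[-0.078,-0.175,0],[-0.131,-0.213,0],[-0.192,-0.236,0],[-0.257,-0.242,0],[-0.322,-0.232,0],[-0.381,-0.205,0]], "yaw": [0,0,0,0,0,0,0,0], "jaw": [-0.6,-0.6,-0.6,-0.6,-0.6,-0.6,-0.6,-0.6]}}

```text
clock: 7.72
eef_pos: [0.4686, 0.1213, 0.283]
eef_rot: [0.991, 0.135, 0.001, 0.001]
wrist_force: [3.4, 0.6, 6.6]
grip_width: 0.0183
grasp_force: 59.2
```

{"method": "step_arm", "body": {"linear": [[-0.051,0.041,0],[-0.089,0.094,0],[-0.112,0.155,0],[-0.119,0.22,0],[-0.108,0.285,0],[-0.081,0.344,0],[-0.04,0.395,0],[0.013,0.433,0]], "yaw": [0,0,0,0,0,0,0,0], "jaw": [-0.6,-0.6,-0.6,-0.6,-0.6,-0.6,-0.6,-0.6]}}

```text
clock: 8.72
eef_pos: [0.4717, 0.2075, 0.2828]
eef_rot: [0.991, 0.135, -0.0, 0.002]
wrist_force: [1.8, -7.7, 6.9]
grip_width: 0.0185
grasp_force: 59.4
```

```bash
python3 - <<'E'
from h import *
a=imaging.read_camera("side")[...,::-1][200:360,230:430];b=imaging.read_camera("top")[...,::-1][160:320,140:340]
cv2.imwrite("pics/c2.png",cv2.resize(np.hstack([a,b]),None,fx=2,fy=2.5,interpolation=cv2.INTER_CUBIC))
print(ctrl.get_obs()["eef_pos"])
E
```

```text
[0.47272448 0.20792858 0.28286922]
```

View pics/c2.png

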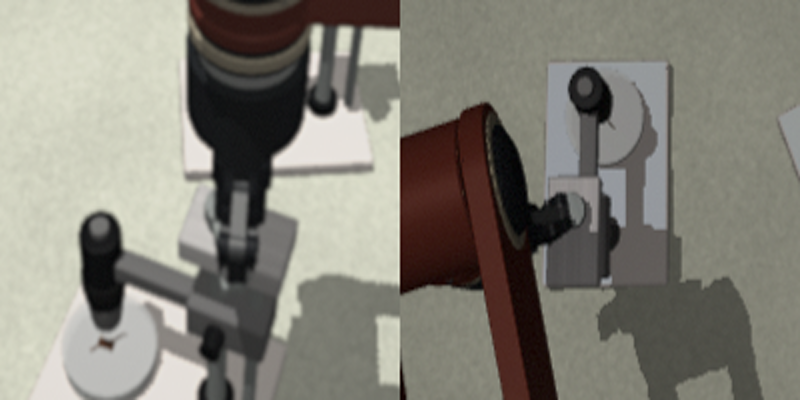

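The scope sank: its top went from crop (97,208) to (99,226) in the side view, and the gripper still holds the handle. Second turn.

{"method": "step_arm", "body": {"linear": [[0.061,0.023,0],[0.126,0.03,0],[0.19,0.019,0],[0.25,-0.007,0],[0.3,-0.049,0],[0.339,-0.102,0],[0.362,-0.163,0],[0.368,-0.228,0]], "yaw": [0,0,0,0,0,0,0,0], "jaw": [-0.6,-0.6,-0.6,-0.6,-0.6,-0.6,-0.6,-0.6]}}

```text
clock: 9.82
eef_pos: [0.5458, 0.1637, 0.283]
eef_rot: [0.991, 0.136, 0.001, -0.001]
wrist_force: [3.3, 2.0, 5.8]
grip_width: 0.0181
grasp_force: 59.4
```

{"method": "step_arm", "body": {"linear": [[-0.01,-0.064,0],[-0.037,-0.124,0],[-0.078,-0.175,0],[-0.131,-0.213,0],[-0.192,-0.236,0],[-0.257,-0.242,0],[-0.322,-0.232,0],[-0.381,-0.205,0]], "yaw": [0,0,0,0,0,0,0,0], "jaw": [-0.6,-0.6,-0.6,-0.6,-0.6,-0.6,-0.6,-0.6]}}

```text
clock: 10.82
eef_pos: [0.4686, 0.1213, 0.2829]
eef_rot: [0.991, 0.135, 0.0, 0.001]
wrist_force: [2.5, -0.9, 6.2]
grip_width: 0.0184
grasp_force: 59.3
```

{"method": "step_arm", "body": {"linear": [[-0.051,0.041,0],[-0.089,0.094,0],[-0.112,0.155,0],[-0.119,0.22,0],[-0.108,0.285,0],[-0.081,0.344,0],[-0.04,0.395,0],[0.013,0.433,0]], "yaw": [0,0,0,0,0,0,0,0], "jaw": [-0.6,-0.6,-0.6,-0.6,-0.6,-0.6,-0.6,-0.6]}}

```text
clock: 11.82
eef_pos: [0.4717, 0.2075, 0.2828]
eef_rot: [0.991, 0.135, -0.0, 0.002]
wrist_force: [2.0, -6.6, 7.3]
grip_width: 0.0186
grasp_force: 59.4
```

```bash
python3 - <<'E'
from h import *
a=imaging.read_camera("side")[...,::-1][260:360,230:350];b=imaging.read_camera("top")[...,::-1][170:270,190:310]
cv2.imwrite("pics/c3.png",cv2.resize(np.hstack([a,b]),None,fx=3,fy=5,interpolation=cv2.INTER_CUBIC))
for c in("side","top"):
  print(c,[(d["xy"],d["score"]) for d in spotter.tip_of(c,"scope")])
  for zt in(.155,.16,.165):
    print(zt,proj(c,[.606,.164,zt]),proj(c,[.606,.164,zt-.105]))
print(ctrl.get_obs()["eef_pos"])
E
```

```text
side [([283.4, 332.7], 0.69)]
0.155 [282.55842196 300.61949147] [285.86162093 333.56440789]
0.16 [282.38715847 298.90121376] [285.71608074 332.12066937]
0.165 [282.21451372 297.16806116] [285.56944473 330.66533182]
top [([239.9, 204.3], 0.92)]
0.155 [235.6915196  199.10307591] [242.50115324 207.32251219]
0.16 [235.33313785 198.67043862] [242.20507022 206.9651756 ]
0.165 [234.97131261 198.23363831] [241.90640217 206.60471508]
[0.47257174 0.20783826 0.28289552]
```

View pics/c3.png

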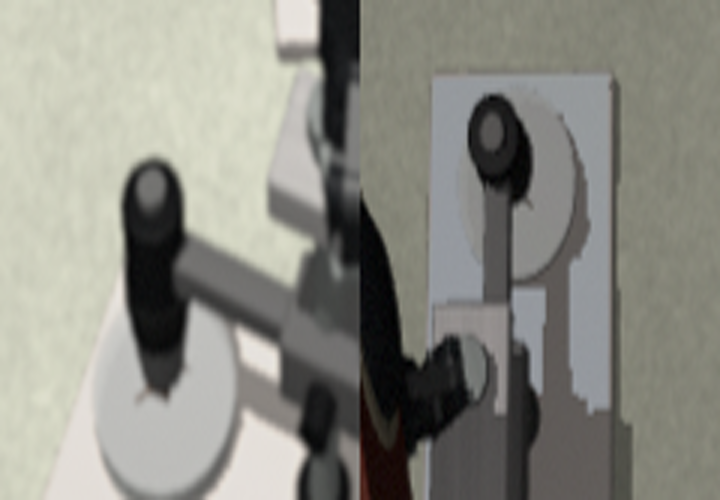

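The nose is close above the dish: in the side view the scope top is at (280.7,297) and the nose bottom at about (283.5,337). I'll fit the height from these and the lid centre.

```bash
python3 - <<'E'
from h import *
print("top now",tri((280.7,297),(233.3,197)), "top at start",tri((278.7,282.4),(230.3,192)))
print("tip",tri((283.4,332.7),(239.9,204.3)))
print("lid centre side/top on z=.04",atz("side",(285.3,341),.04),atz("top",(190+(518-360)/3,170+184/5),.04))
c=np.array([.4963,.1635]);a=np.radians(118.3)
E
```

```text
top now (array([0.60764551, 0.16697371, 0.16847959]), np.float64(0.0007050317700310028)) top at start (array([0.60962836, 0.1667387 , 0.20788248]), np.float64(0.0023481032486626498))
tip (array([0.61018462, 0.1687434 , 0.0581638 ]), np.float64(0.003244478922576617))
lid centre side/top on z=.04 [0.60321633 0.17379878 0.04      ] [0.60896587 0.16508157 0.04      ]
```

The scope dropped 39.4 mm for 2 turns, as expected. The nose is now about 18–23 mm above the lid, so another 90° should bring it to about 15. Then release.

{"method": "step_arm", "body": {"linear": [[0.061,0.023,0],[0.126,0.03,0],[0.19,0.019,0],[0.25,-0.007,0],[0.3,-0.049,0],[0.339,-0.102,0],[0.339,-0.102,0],[0.339,-0.102,0]], "yaw": [0,0,0,0,0,0,0,0], "jaw": [-0.6,-0.6,-0.6,-0.6,-0.6,-0.6,-0.6,-0.6]}}

```text
clock: 13.02
eef_pos: [0.5396, 0.1877, 0.283]
eef_rot: [0.991, 0.135, 0.0, 0.001]
wrist_force: [1.5, -2.1, 6.6]
grip_width: 0.0184
grasp_force: 59.5
```

{"method": "step_arm", "body": {"linear": [[0,0,0],[0,0,0],[0,0,0],[0,0,0],[0,0,0],[0,0,0],[0,0,0],[0,0,0]], "yaw": [0,0,0,0,0,0,0,0], "jaw": [1,1,1,1,1,1,1,1]}}

```text
clock: 14.02
eef_pos: [0.5396, 0.1886, 0.2823]
eef_rot: [0.991, 0.135, 0.0, -0.0]
wrist_force: [0.0, 0.1, -0.6]
grip_width: 0.0853
grasp_force: 0.0
```

{"method": "step_arm", "body": {"linear": [[0,0,0.1],[0,0,0.25],[0,0,0.45],[0,0,0.7],[0,0,0.7],[-0.3,0,0.7],[-0.3,0,0.7],[-0.3,0,0.7]], "yaw": [0,0,0,0,0,0,0,0], "jaw": [1,1,1,1,1,1,1,1]}}

```text
clock: 15.02
eef_pos: [0.4797, 0.1886, 0.4228]
eef_rot: [0.991, 0.136, 0.001, -0.0]
wrist_force: [-0.6, -0.0, 0.3]
grip_width: 0.0853
grasp_force: 0.0
```

```bash
python3 - <<'E'
from h import *
a=imaging.read_camera("side")[...,::-1][260:360,230:350];b=imaging.read_camera("top")[...,::-1][170:270,190:310]
cv2.imwrite("pics/c4.png",cv2.resize(np.hstack([a,b]),None,fx=3,fy=5,interpolation=cv2.INTER_CUBIC))
p=[spotter.tip_of(c,"scope") for c in("side","top")]
if all(p): print(p[0][0],p[1][0],tri(p[0][0]["xy"],p[1][0]["xy"]))
o=ctrl.get_obs();print(o["eef_pos"],o["wrist_force"])
E
```

```text
{'xy': [283.1, 330.9], 'score': 0.86} {'xy': [241.5, 206.4], 'score': 0.97} (array([0.60850242, 0.16555281, 0.05915187]), np.float64(0.0037812525126289798))
[0.48032076 0.18846918 0.42238268] [-1.37882014  0.44900757  0.27572359]
```

View pics/c4.png

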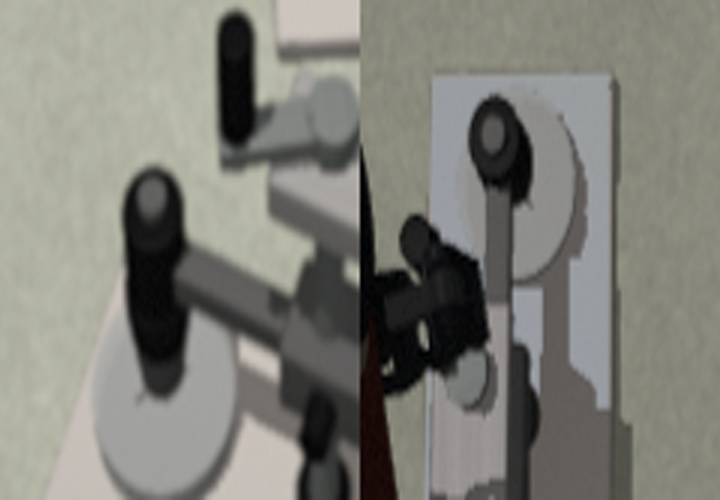

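The scope nose is in the side view at about crop (163,385), just over the dish. The handle is free at (236,75) and the gripper is well clear. My estimates put the nose at 54–59 mm above the desk, inside the 45–65 mm band. Any allowed start height less 2.25 turns also lands inside it.

```bash
python3 -c "
from bench import job
print(job.finish_job())"
```

```text
the job is handed in; nothing more can be done
None
```

I turned the microscope's crank 2.25 turns clockwise, which left the nose an estimated 14–19 mm above the dish lid. I then let go of the handle, moved the gripper clear without touching the lamp stand's crank, and handed the job in; no verdict was returned.

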